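Close the cover screws of a junction box at the stock-room bench

ROBOT

A 7-joint arm with a two-finger parallel gripper is mounted at the origin on the work surface. World frame = base frame: x ahead of the robot, y to its left, z up, the work surface at z = 0. Lengths are in m, angles in rad, forces in N, time in s.
With the tool pointing down it reaches from about 0.425 to 0.925 m from the base axis. Payload 6.8 kg.
Tool frame: the origin (TCP) lies on the front face of the gripper's body, between the roots of the fingers; the fingertips stand 73 mm ahead of it and the grasp point (between the pads) lies 54 mm ahead of it (env.nose_length is the distance from the TCP to the fingertips, in m); z points along the fingers, y is the direction in which the jaws open and shut (so a half turn about z gives the same grasp; the last joint's range is limited). The gripper opens to 85 mm and grips with 20 to 120 N. Pads are 22 mm wide; open, the fingers measure 114 mm over their backs; the gripper's body (76 mm by 85 mm) begins 54 mm behind the grasp point. The pads swing forward as they close: fully open they stand 13 mm farther back than shut.
Start: joints at [-1.426, 0.477, 0.022, 1.555, -0.011, 1.109, -0.083], TCP at [0.169, 0.654, 0.304] pointing down, gripper open.
Joint ranges: [-2.96, 2.96], [-0.34, 2.1], [-1.41, 1.46], [0.24, 2.44], [-1.37, 4.51], [0.17, 1.92], [-2.96, 2.96]. Speed limits (rad/s): [2.39, 2.39, 3.14, 3.14, 3.14, 3.14, 3.14].

INTERFACE

Orientations are given as a unit quaternion [w, x, y, z].
In Python, from cell import env, kin, camera, calibration, job gives the robot as it stands. The module is installed in compiled form; this text tells all that it offers. Calls block until the motion is done:
- env.reach(position, orientation): joint-space move of the TCP to a pose.
- env.movel(position, velocity=0.15, rot=None, stop_force=None): straight line of the TCP; rot=None keeps the orientation; velocity is the mean speed in m/s. With stop_force (N) it stops when the force on the tool has changed by that much, and returns True; else False.
- env.goto_joints(angles): joint-space move.
- env.grip(opening, f_grip=None): finger opening in m; f_grip is the grip in N (None keeps the last); returns when the fingers have stopped.
- env.dwell(seconds).
- kin.inverse_kinematics(position, orientation): joint angles nearest the present ones, or None.
- env.get_state(): the state.
- camera(name): name is "scene" or "side" or "wrist"; returns (picture, depth): 400x640x3 uint8, blue, green, red; 400x640 float32, m along the optical axis (not along the pixel's ray), 0 where there is no reading.
- calibration(name): a dict with "fx", "fy", "cx", "cy" (pixels), "rvec" (rotation vector, rad) and "tvec" (3), from world to camera coordinates, as OpenCV has them. Camera axes: x right, y down, z forward; pixel columns grow to the right and rows downward; lengths in m; the calibration is good to about 2 mm. A picture is of the moment at which its call begins: read the wrist's pose just before it. calibration takes no time and is no camera call; for the wrist camera it gives the pose at the moment of the call.
A pose or a line that the arm cannot do raises env.PlanningError and nothing moves.
- job.job_done(): hands the job in, once; it reports no verdict.
The state is a dict: "time": time; "qpos": joint angles; "joint_velocities": joint speeds; "joint_torque": joint torques, N m; "tcp_pos": TCP position; "orientation": TCP orientation; "force": force on the tool from outside, world axes, zero at the start; "torque": the same for the moment, N m; "opening": finger opening in m.
Only numpy, scipy, OpenCV 4.12 (cv2) and the standard library are available. Lean on these libraries where they do the work, as an engineer would, in place of code of your own. Each camera call takes 0.05 s, during which the arm holds its last target. There are 200 camera calls.

TASK

The cover of the grey junction box still has its two big slotted screws standing open. Take the flat-bladed key from its wooden stand, turn both screws clockwise with the key until they are fully home (both slots in one line along the box's long side), and stand the key upright back in the stand. Turn the screws with the key only, not with the fingers, and do not disturb the carton, the tape roll or the spray can.

Things in the scene. Friction and masses are not known exactly. Their poses are not given: they have to be found in the camera images.
- enclosure: grey plastic junction box with a white cover, fixed to the bench, 140 mm (x) by 200 mm (y, long side), cover 144 x 204 mm; origin at the centre of its underside, z up, cover top 78 mm above it; three black cable glands stick 18 mm out of its +x side
- head_a: round slotted steel head of the cover screw at the enclosure's +y end: 30 mm across, 11 mm tall. Origin on its axis at its underside, z up along the axis. One straight slot runs right across it along its own x axis (either way round): 7 mm wide with lips flared to 11 mm over the top 2 mm, slot floor 2 mm and head top 11 mm above the origin. Origin in the enclosure's frame: (0, +70 mm, 78.6 mm)
- head_b: round slotted steel head of the cover screw at the enclosure's -y end: 30 mm across, 11 mm tall. Origin on its axis at its underside, z up along the axis. One straight slot runs right across it along its own x axis (either way round): 7 mm wide with lips flared to 11 mm over the top 2 mm, slot floor 2 mm and head top 11 mm above the origin. Origin in the enclosure's frame: (0, -70 mm, 78.6 mm)
- screw_a (a joint): how far this screw (head_a) still stands open, rad: 0 = fully home against its stop, slot along the enclosure's long side (y axis), at most 1.5; starts between 0.7 and 1.2. Turning clockwise seen from above lowers it. Friction (about 0.12 N m) keeps it wherever it is left; no spring, and it does not rise or sink as it turns
- screw_b (a joint): how far this screw (head_b) still stands open, rad: 0 = fully home against its stop, slot along the enclosure's long side (y axis), at most 1.5; starts between 0.7 and 1.2. Turning clockwise seen from above lowers it. Friction (about 0.12 N m) keeps it wherever it is left; no spring, and it does not rise or sink as it turns
- key: loose upright key of 0.2 kg (0.14 to 0.28), 110 mm tall. Origin at the centre of the blade's lower edge, z up to the handle. Flat steel blade 22 mm (x) by 4 mm (y), z 0 to 16 mm; round shank 13 mm thick up to z 55 mm; plain metal round collar 52 mm across, z 55 to 60 mm; black handle, a block 30 mm (x) by 22 mm (y), z 60 to 110 mm, to be gripped across its y faces. The blade is in line with the handle's wide faces; half a turn makes no difference
- stand: wooden block fixed to the bench, 80 x 80 mm, 62 mm tall, with an upright round through hole of 33 mm diameter in its centre (mouth widened by a 3 mm chamfer); origin at the centre of its underside. The key stands with its shank in the hole and its collar resting on the block's top, its origin then 7 mm above the bench; any yaw will do
- carton: small cardboard carton 80 x 110 x 70 mm, a bystander; origin at the centre of its underside
- tape_roll: roll of clear tape lying flat, 90 mm across, 30 mm tall, a bystander; origin at the centre of its underside
- spray_can: upright can, 52 mm across, 150 mm tall, a bystander; origin at the centre of its underside
Not all that is in view belongs to the job. Leave any blue or purple look-alike of the stand alone.

How it is judged:
By the outcome, as a careful person would: the job done as asked, in the order asked, and still so for the second after the job is handed in, with the robot touching nothing.
It also fails if it takes over 67 s, if anything falls off the work surface, if the arm or the gripper's body presses on something with over 40 N, if the wrist force passes 120 N, or if a joint passes its speed limit or range.

## Working session

There is one attempt and no reset: what is moved stays moved. The work goes in short steps, each a Python script; the robot and the scene stay as the last script left them, time stands still between calls to the robot, and variables do not carry over. Pictures are saved under pics/ and viewed, on a budget of 10 in all, crops included, one or two more only if the job needs it, and the job is handed in when it is done.

```bash
mkdir -p pics; cat > h.py <<'E'
import numpy as np, cv2
from cell import env, kin, camera, calibration, job
def snap(n,f=None):
    c=calibration(n); p,d=camera(n)
    if f: cv2.imwrite('pics/'+f,p)
    R=cv2.Rodrigues(np.array(c['rvec'],float))[0]; t=np.array(c['tvec'],float).ravel()
    return p,d,(c,R,t)
def ray(C,uv,z):
    c,R,t=C; uv=np.atleast_2d(uv).astype(float)
    r=np.c_[(uv[:,0]-c['cx'])/c['fx'],(uv[:,1]-c['cy'])/c['fy'],np.ones(len(uv))]@R
    o=-R.T@t
    return o+r*((z-o[2])/r[:,2])[:,None]
def cloud(C,d):
    c,R,t=C; v,u=np.mgrid[:d.shape[0],:d.shape[1]]
    P=np.stack([(u-c['cx'])/c['fx']*d,(v-c['cy'])/c['fy']*d,d],-1)
    return (P-t)@R
def down(yaw): # tool z down, tool y axis at world angle yaw+90.. : R=Rz(yaw)*Rx(pi)
    return [0.0+0*yaw, np.cos(yaw/2), np.sin(yaw/2), 0.0]
E
python3 - <<'E'
from h import *
for n in ['scene','side']:
    p,d,C=snap(n,n+'0.png'); print(n,C[0], 'cam',-C[1].T@C[2])
s=env.get_state();print(s)
p,d,C=snap('wrist','w0.png');print(-C[1].T@C[2])
E
```

```text
scene {'fx': 509.8711431028418, 'fy': 509.8711431028418, 'cx': 314.42459533989177, 'cy': 196.01193263850934, 'rvec': array([ 1.00510735,  2.37911857, -1.08661146]), 'tvec': array([ 0.35751063, -0.22394451,  1.35379762])} cam [1.10010232 0.54909701 0.70639956]
side {'fx': 371.166804969221, 'fy': 371.166804969221, 'cx': 317.51857368691907, 'cy': 194.91764694478059, 'rvec': array([ 0.15985777, -2.88876419,  1.10763679]), 'tvec': array([0.55949367, 0.08841946, 0.8862132 ])} cam [0.49438166 0.58582701 0.72015172]
{'time': 0.1, 'qpos': array([-1.42613309,  0.47771972,  0.02233543,  1.55632073, -0.01150257,
        1.10927856, -0.08306429]), 'joint_velocities': array([-0.00022948, -0.00198242, -0.00083298, -0.00400879,  0.00057218,
       -0.00310399, -0.00198576]), 'joint_torque': array([ 3.86523083e-03, -5.97758353e+01,  1.61321584e+00, -2.81954241e+01,
        1.27581359e-02,  5.03261734e-03,  1.19579909e-05]), 'tcp_pos': array([0.16870114, 0.65316975, 0.30303461]), 'orientation': array([-4.59367374e-05,  1.26014987e-01,  9.92028016e-01, -7.97849445e-04]), 'force': array([-0.29828497,  0.19127719, -1.77738846]), 'torque': array([ 0.00124111, -0.00278235,  0.00463224]), 'opening': 0.0854607159083495}
[0.09633404 0.67318336 0.37357299]
```

View pics/scene0.png

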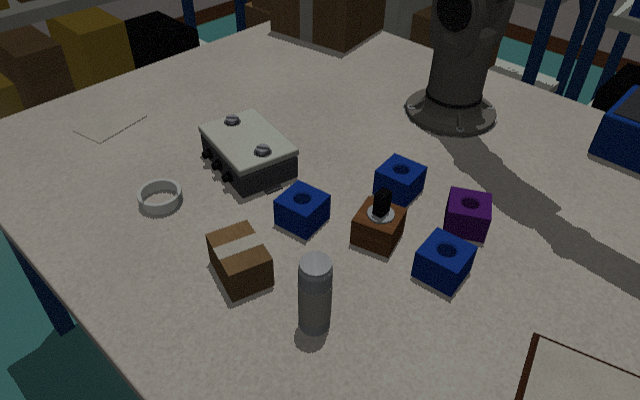

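View pics/side0.png

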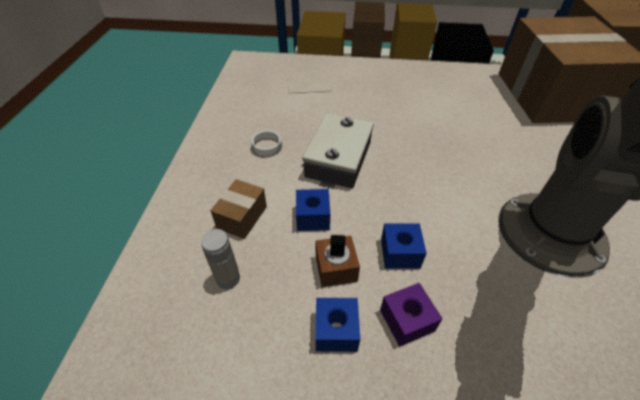

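The scene view shows the stand with the key at (380,215), its collar at (381,213), the box with screw heads at (233,120) and (263,151), the tape at (160,198), the carton at (240,260) and the can at (315,290). In the side view the key is at (337,245), the heads at (346,122) and (332,154), the tape at (266,143), the carton at (240,207) and the can at (220,258).

```bash
python3 - <<'E'
from h import *
S={}
for n,pts in [('scene',dict(h1=(233,120),h2=(263,151),handle=(382,191),tape=(160,184),carton=(238,242),can=(316,259))),('side',dict(h1=(346,122),h2=(332,154),handle=(338,239),tape=(266,136),carton=(241,198),can=(214,240)))]:
    p=cv2.imread(f'pics/{n}0.png'); c=calibration(n); C=(c,cv2.Rodrigues(c['rvec'])[0],np.ravel(c['tvec']))
    for k,z in dict(h1=.0896,h2=.0896,handle=.117,tape=.03,carton=.07,can=.15).items(): print(n,k,ray(C,pts[k],z)[0].round(3))
    # cover
    g=cv2.cvtColor(p,cv2.COLOR_BGR2HSV); u,v=[int(a) for a in np.mean([pts['h1'],pts['h2']],0)]
    print('cover px',p[v,u],g[v,u])
    print('robot reach yaw', env.get_state()['tcp_pos'])
E
```

```text
scene h1 [ 0.515 -0.255  0.09 ]
scene h2 [ 0.548 -0.119  0.09 ]
scene handle [0.503 0.155 0.117]
scene tape [ 0.724 -0.247  0.03 ]
scene carton [0.74  0.031 0.07 ]
scene can [0.728 0.204 0.15 ]
cover px [130 140 137] [ 39  18 140]
robot reach yaw [0.16872654 0.65320212 0.30315473]
side h1 [ 0.512 -0.256  0.09 ]
side h2 [ 0.539 -0.12   0.09 ]
side handle [0.504 0.159 0.117]
side tape [ 0.742 -0.244  0.03 ]
side carton [0.739 0.034 0.07 ]
side can [0.733 0.21  0.15 ]
cover px [164 180 181] [ 28  24 181]
robot reach yaw [0.16872654 0.65320212 0.30315473]
```

View pics/w0.png

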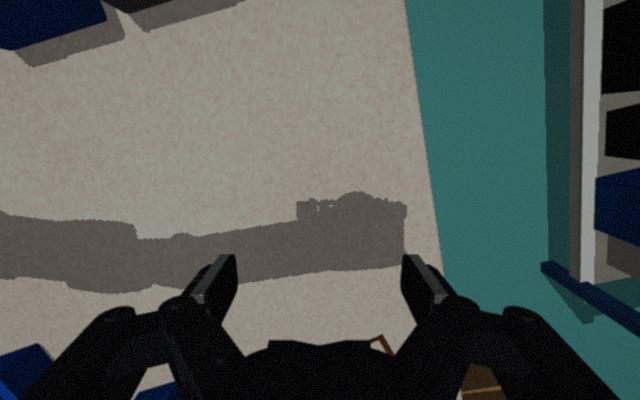

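```bash
python3 - <<'E'
from h import *
for f,(x,y) in dict(wk=(.503,.157),wb=(.53,-.187)).items():
    env.reach([x+.075,y,.33],down(np.pi)); env.dwell(.2)
    p,d,C=snap('wrist',f+'.png'); np.savez(f,d=d,R=C[1],t=C[2],**{k:C[0][k] for k in('fx','fy','cx','cy')})
    s=env.get_state();print(s['time'],s['tcp_pos'],s['orientation'],s['qpos'].round(2),-C[1].T@C[2],C[1][2].round(3))
E
```

```text
2.7 [0.57790029 0.15754635 0.3299212 ] [-5.09255393e-05 -4.40592220e-04  9.99999902e-01 -3.81048298e-06] [-0.67  0.34  0.38  1.74 -0.14  1.09  1.33] [0.50309382 0.15896231 0.40047713] [ 0.292  0.    -0.957]
4.25 [ 0.60539297 -0.18570594  0.32995795] [ 7.92309226e-06 -9.98945704e-04  9.99999486e-01  1.71907748e-04] [-0.17  0.42  0.51  1.66 -0.22  1.12  1.97] [ 0.53070989 -0.18424571  0.40047507] [ 0.292  0.001 -0.956]
```

View pics/wk.png

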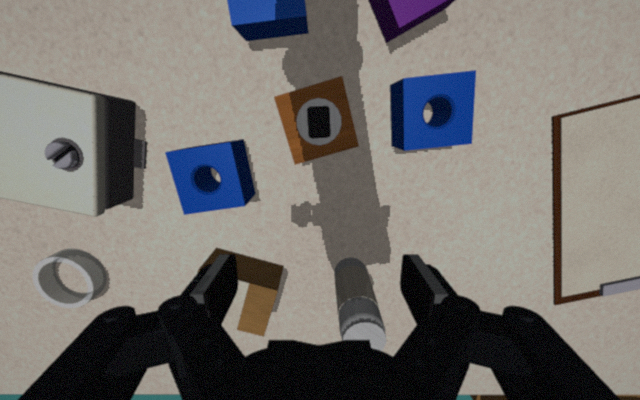

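View pics/wb.png

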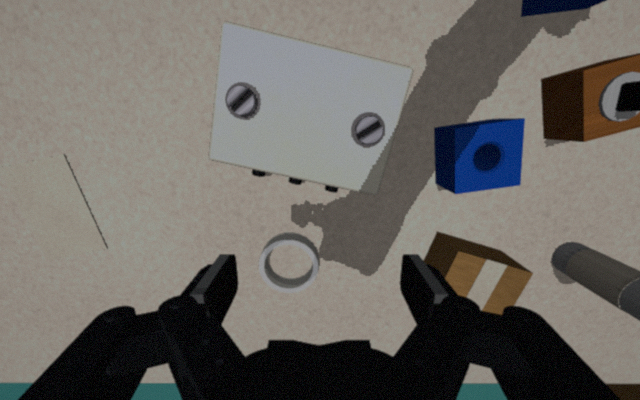

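The key view shows the handle top at (319,121) on the collar, handle long axis near image-vertical. The box view shows head_b at (242,100), head_a at (368,130), and the glands at the bottom (+x), with slots tilted up-right.

```bash
cat > meas.py <<'E'
from h import *
def load(f):
    a=np.load(f+'.npz'); return cv2.imread(f'pics/{f}.png'),(a,a['R'],a['t'])
def rect(pts):
    P=(pts[:,:2]*1000).astype(np.float32); c,(w,h),ang=cv2.minAreaRect(P)
    a=np.deg2rad(ang)+(0 if w>h else np.pi/2)
    return np.array(c)/1000,sorted((round(w,1),round(h,1))),(a+np.pi/2)%np.pi-np.pi/2 # long axis angle from x
def blob(m,near):
    n,l,s,c=cv2.connectedComponentsWithStats(m.astype(np.uint8))
    i=1+np.argmin(np.hypot(*(c[1:]-near).T)+1e3*(s[1:,4]<40)); return l==i
def contour(m):
    return max(cv2.findContours(m.astype(np.uint8),cv2.RETR_EXTERNAL,cv2.CHAIN_APPROX_NONE)[0],key=len)[:,0]
if __name__=='__main__':
    p,C=load('wk'); g=p.max(2)
    m=blob(g<40,(319,121)); print('handle px',m.sum()); print('handle',rect(ray(C,contour(m),.117)))
    hsv=cv2.cvtColor(p,cv2.COLOR_BGR2HSV)
    w=np.zeros_like(g);w[95:148,290:345]=1
    m2=blob((hsv[...,1]<60)&(g>60)&(w>0),(319,121)); 
    (c,r)=cv2.minEnclosingCircle((ray(C,contour(m2),.067)[:,:2]*1000).astype(np.float32)); print('collar',c,r)
    p,C=load('wb'); g=p.max(2); hsv=cv2.cvtColor(p,cv2.COLOR_BGR2HSV)
    print(p[60,300],p[165,360],p[130,368],p[100,242])
    m=cv2.morphologyEx((blob((p[...,0]>150),(310,95))).astype(np.uint8),cv2.MORPH_CLOSE,np.ones((5,5)))
    # lit cover + shade corner: keep raw
    print('cover',rect(ray(C,contour(m),.078)))
    for n,(u,v) in dict(a=(368,130),b=(242,100)).items():
        s=p[v-22:v+23,u-22:u+23]; cv2.imwrite(f'pics/h{n}.png',s)
    both=np.hstack([cv2.resize(cv2.imread(f'pics/h{n}.png'),None,fx=8,fy=8,interpolation=0) for n in 'ba']); cv2.imwrite('pics/heads.png',both)
E
python3 meas.py
```

```text
handle px 635
handle (array([0.50466486, 0.15874092]), [20.5, 28.1], np.float64(0.012235811444882394))
collar (504.5255126953125, 158.83279418945312) 26.0794620513916
[155 149 146] [147 153 149] [24 25 27] [29 33 28]
cover (array([ 0.52466345, -0.19809558]), [137.4, 197.3], np.float64(1.3619798630926008))
```

View pics/heads.png

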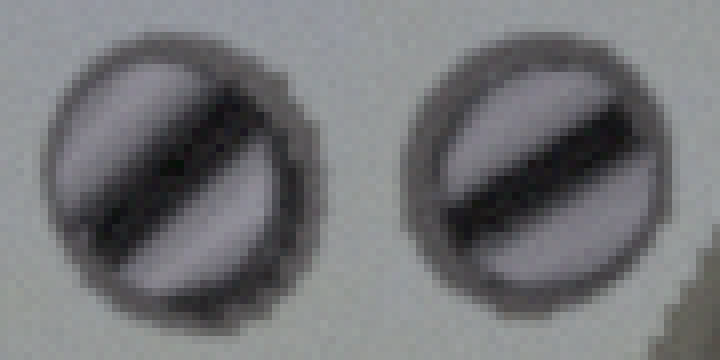

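The crop shows both heads whole, with clean dark slots. I'll take head centres from the silhouettes and slot angles from the dark blobs.

```bash
cat > m2.py <<'E'
from meas import *
p,C=load('wb'); q=cv2.GaussianBlur(p,(3,3),0).astype(int)
w=np.zeros(p.shape[:2]); 
H={}
for n,(u,v) in dict(a=(369,130),b=(240,100)).items():
    w=np.hypot(*(np.mgrid[:400,:640]-np.array([v,u])[:,None,None]))<24
    cov=np.median(q[w].reshape(-1,3),0); ring=q[(w)&(np.hypot(*(np.mgrid[:400,:640]-np.array([v,u])[:,None,None]))>21)]; cov=np.median(ring,0)
    dif=np.abs(q-cov).max(2); m=blob(w&(dif>14),(u,v))
    k=contour(m); P=ray(C,k,.0841)[:,:2]
    (c,r)=cv2.minEnclosingCircle((P*1000).astype(np.float32)); e=cv2.fitEllipse((cv2.convexHull((P*1000).astype(np.float32))))
    s=blob((np.hypot(*(np.mgrid[:400,:640]-np.array([v,u])[:,None,None]))<16)&(q.max(2)<75),(u,v))
    R=rect(ray(C,np.argwhere(s)[:,::-1],.0896)); 
    ss=ray(C,np.argwhere(s)[:,::-1],.0896)[:,:2]; ev=np.linalg.eigh(np.cov(ss.T))[1][:,1]
    print(n,cov,'circ',np.round(c,1),round(r,1),'ell',np.round(e,1).tolist() if 0 else (np.round(e[0],1),np.round(e[1],1)),'slot',R,np.arctan(ev[1]/ev[0]),ss.mean(0).round(4))
    H[n]=np.array(e[0])
d=H['a']-H['b'];print(np.hypot(*d),np.arctan2(d[1],d[0]),(H['a']+H['b'])/2)
E
python3 m2.py
```

```text
a [153.5 153.  149. ] circ [ 540.3 -130.2] 19.9 ell (array([ 540.3, -130.5]), array([38.9, 39.1])) slot (array([ 0.54033948, -0.13089314]), [8.1, 30.5], np.float64(-1.0173793681829846)) -1.0073075283040163 [ 0.5402 -0.1307]
b [153. 152. 148.] circ [ 511.2 -264.7] 19.8 ell (array([ 511.2, -264.9]), array([38.6, 38.8])) slot (array([ 0.51395551, -0.26181555]), [19.4, 29.4], np.float64(-0.854590816943233)) -0.9354911085302988 [ 0.5106 -0.2639]
137.54115198311754 1.3576221124434982 [ 525.72392273 -197.70308685]
```

```bash
python3 - <<'E'
from h import *
s=env.get_state();print(s['time'],s['tcp_pos'],s['orientation'])
p,d,C=snap('wrist','wb2.png'); c=C[0]; np.savez('wb2',d=d,R=C[1],t=C[2],**{k:c[k] for k in('fx','fy','cx','cy')})
print(-C[1].T@C[2])
o=cv2.imread('pics/wb.png'); print('shift',cv2.phaseCorrelate(np.float32(o[:250,:,1]),np.float32(p[:250,:,1])))
X=cloud(C,d)
for uv in [(300,60),(375,124),(246,107)]: print(uv,X[uv[1],uv[0]].round(4))
print('wrist tape',ray(C,(288,258),.03))
for n,pts in [('scene',[(233,120),(263,151),(248,136)]),('side',[(346,122),(332,154),(338,138)])]:
    p,d,C=snap(n,n+'1.png'); X=cloud(C,d)
    for u,v in pts: print(n,X[v-1:v+2,u-1:u+2].reshape(-1,3).mean(0).round(4))
    e=[p[v-25:v+25,u-35:u+35] for u,v in pts[:2]]; cv2.imwrite(f'pics/z{n}.png',cv2.resize(np.hstack(e),None,fx=5,fy=5,interpolation=0))
a=cv2.imread('pics/zscene.png');b=cv2.imread('pics/zside.png');cv2.imwrite('pics/z.png',np.vstack([a,b]))
E
sed 's/wb/wb2/' m2.py > m3.py; python3 m3.py
```

```text
4.25 [ 0.60539297 -0.18570594  0.32995795] [ 7.92309226e-06 -9.98945704e-04  9.99999486e-01  1.71907748e-04]
[ 0.53060124 -0.18454603  0.40051075]
shift ((0.30856312239143335, 0.016965165153024486), 1.0333289814949036)
(300, 60) [ 0.4705 -0.204   0.0789]
(375, 124) [ 0.5342 -0.1229  0.0828]
(246, 107) [ 0.5172 -0.261   0.0895]
wrist tape [[ 0.72446937 -0.2292146   0.03      ]]
scene [ 0.5144 -0.2567  0.0885]
scene [ 0.5464 -0.1201  0.0884]
scene [ 0.5228 -0.1964  0.0781]
side [ 0.512  -0.2576  0.0887]
side [ 0.5394 -0.1226  0.0874]
side [ 0.5295 -0.1985  0.0785]
a [154. 153. 149.] circ [ 540.5 -130.5] 19.7 ell (array([ 540.3, -130.5]), array([38.7, 38.9])) slot (array([ 0.53608362, -0.13352675]), [17.9, 30.9], np.float64(-1.0280044155365058)) -1.115926827504986 [ 0.54   -0.1319]
b [154. 152. 148.] circ [ 511.4 -265. ] 19.9 ell (array([ 511.2, -265. ]), array([38.9, 39.1])) slot (array([ 0.51316888, -0.26302618]), [17.5, 29.4], np.float64(-0.9160333388217508)) -0.9508972543301013 [ 0.5096 -0.2645]
137.58055832888064 1.3578166492728425 [ 525.74028015 -197.74536133]
```

View pics/z.png

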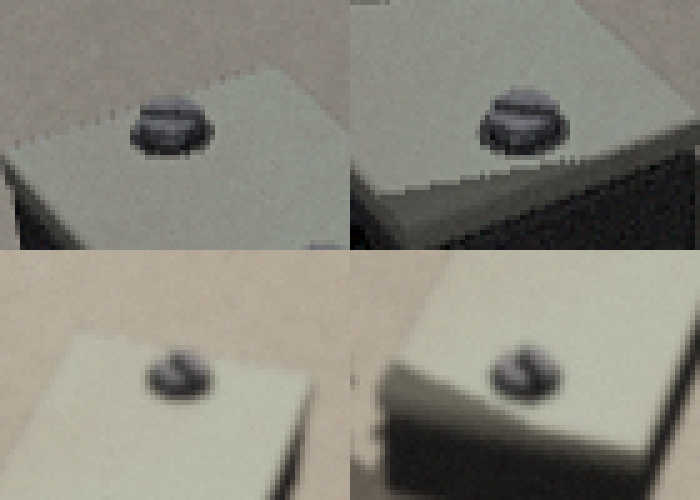

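The z.png crop shows that my earlier clicks were on the head bodies. The top faces sit about 4 px higher in the scene view (near (262,147) and (232,116)), which explains the 10 mm disagreement. I'll confirm with a near look at each head.

```bash
cat > m4.py <<'E'
from meas import *
H={}; tiles=[]
yy,xx=np.mgrid[:400,:640]
def proj(C,X):
    c=C[0]; q=C[1]@X+C[2]; return np.array([c['fx']*q[0]/q[2]+c['cx'],c['fy']*q[1]/q[2]+c['cy']])
def near(n,x,y,f):
    env.reach([x+.075,y,.23],down(np.pi)); env.dwell(.3)
    p,d,C=snap('wrist',f)
    q=cv2.GaussianBlur(p,(3,3),0).astype(int); u,v=proj(C,np.array([x,y,.084])); 
    pxm=C[0]['fx']/(C[1]@np.array([x,y,.084])+C[2])[2]/1000
    rr=np.hypot(xx-u,yy-v)/pxm  # mm
    cov=np.median(q[(rr>24)&(rr<30)],0)
    m=blob((rr<28)&(np.abs(q-cov).max(2)>16),(u,v)); P=ray(C,contour(m),.0786)[:,:2]*1000
    e=cv2.fitEllipse(cv2.convexHull(P.astype(np.float32)))
    k=[]
    for th in (55,65,75):
        s=blob((np.hypot(xx-u,yy-v)/pxm<13)&(q.max(2)<th),(u,v)); ss=ray(C,np.argwhere(s)[:,::-1],.0896)[:,:2]; W,V=np.linalg.eigh(np.cov(ss.T))
        k.append((round(np.arctan2(V[1,1],V[0,1])%np.pi,3),np.round(np.sqrt(12*W)*1000,1),ss.mean(0).round(4)))
    print(n,(int(u),int(v)),np.round(e[0],1),np.round(e[1],1),k)
    iu,iv=int(u),int(v); return np.array(e[0]),cv2.resize(p[iv-30:iv+30,iu-35:iu+35],(385,330),interpolation=0)
if __name__=='__main__':
    A,a=near('a',.5405,-.1295,'na.png'); B,b=near('b',.511,-.2665,'nb.png'); cv2.imwrite('pics/nab.png',np.hstack([a,b]))
    d=A-B; print(np.hypot(*d),np.arctan2(d[1],d[0]),env.get_state()['time'])
E
python3 m4.py
```

```text
a (318, 118) [ 540.5 -129.5] [39.  39.1] [(np.float64(2.138), array([ 6.6, 24.6]), array([ 0.54  , -0.1298])), (np.float64(2.136), array([ 7.2, 24.6]), array([ 0.54  , -0.1298])), (np.float64(2.134), array([ 7.7, 24.5]), array([ 0.54  , -0.1298]))]
b (315, 119) [ 510.7 -266.3] [38.7 39. ] [(np.float64(2.257), array([ 7.2, 24.3]), array([ 0.5105, -0.2668])), (np.float64(2.267), array([ 7.8, 24.2]), array([ 0.5105, -0.2668])), (np.float64(2.262), array([ 8.6, 24.3]), array([ 0.5105, -0.2668]))]
139.95984642713265 1.356397294834725 6.25
```

View pics/nab.png

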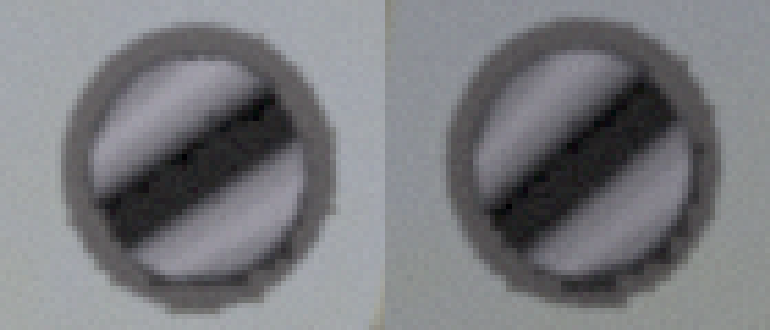

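The close view shows both slots cleanly: head a at (0.540,-0.130) with its slot at 2.136 rad, and head b at (0.511,-0.2665) at 2.262 rad. Home is 1.357. Next I'll check IK over the whole plan, then grasp.

```bash
python3 - <<'E'
from h import *
q0=env.get_state()['qpos'];print(q0.round(2))
for off in (0,-np.pi):
    for nm,x,y,z,ps in [('key',.5046,.1588,.146,3.154),('a0',.5402,-.1297,.23,2.136),('a1',.5402,-.1297,.22,1.2),('b0',.5106,-.2665,.23,2.262),('b1',.5106,-.2665,.22,1.2)]:
        q=kin.inverse_kinematics([x,y,z],down(ps+off)); print(off,nm,None if q is None else np.round(q,2))
E
```

```text
[-0.01  0.54  0.47  1.73 -0.29  0.95  2.15]
0 key [-0.74  0.48  0.41  2.05 -0.3   0.66  1.44]
0 a0 [-0.44  0.45  0.74  1.95 -0.39  0.88  1.06]
0 a1 [-0.59  0.56  0.97  1.97 -0.58  0.92  0.31]
0 b0 [-0.16  0.48  0.71  1.9  -0.39  0.9   1.43]
0 b1 [-0.32  0.59  0.96  1.92 -0.6   0.95  0.56]
-3.141592653589793 key [-1.23  0.83  1.17  2.08 -0.99  0.95 -1.06]
-3.141592653589793 a0 [-0.73  0.75  1.28  1.97 -0.83  1.09 -1.66]
-3.141592653589793 a1 [ 0.03  0.38  0.11  1.93 -0.06  0.83  2.95]
-3.141592653589793 b0 [-0.46  0.79  1.27  1.92 -0.85  1.12 -1.28]
-3.141592653589793 b1 [ 0.83  0.47 -0.59  1.84  0.32  0.92  2.86]
```

```bash
python3 - <<'E'
from h import *
yaw=np.pi+.012
env.reach([.5046,.1588,.24],down(yaw)); 
print(env.movel([.5046,.1588,.146],.1,stop_force=12))
env.grip(.015,80); s=env.get_state(); print(s['time'],s['opening'],s['tcp_pos'],s['force'],s['torque'])
print(env.movel([.5046,.1588,.24],.12)); s=env.get_state(); print(s['time'],s['opening'],s['tcp_pos'],s['force'],s['torque'])
p,d,C=snap('wrist','g.png')
E
```

```text
False
9.5333 0.020844396443058997 [0.50480379 0.15885005 0.14630481] [-0.3317033   0.28667082  3.99101498] [-0.07226827  0.16134809 -0.05554579]
False
10.4667 0.021321543105536894 [0.50401989 0.15867839 0.23921816] [-0.01661872  0.28258506 -3.03933929] [ 0.01738005 -0.0257255  -0.00186538]
```

View pics/g.png

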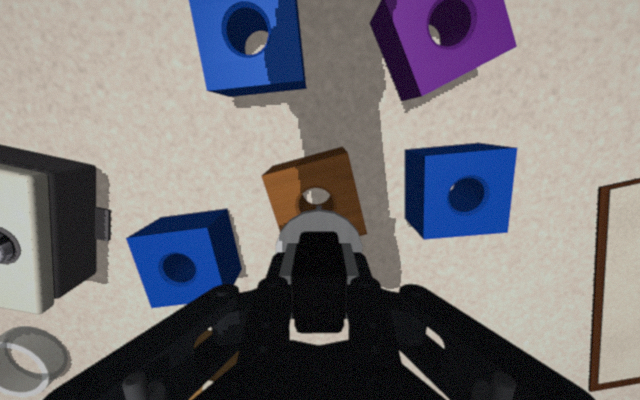

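The key is held upright between the pads, with the handle and collar visible at (320,235) and the stand hole empty behind it. Going to head a.

```bash
cat > ins.py <<'E'
from h import *
def st(l=''):
    s=env.get_state(); o=s['orientation']; print(l,round(s['time'],2),s['tcp_pos'].round(4),'yaw',round(2*np.arctan2(o[2],o[1]),3),'F',s['force'].round(1),'T',s['torque'].round(2),round(s['opening'],4)); return s
def insert(x,y,psi):
    env.movel([x,y,.262],.22,rot=down(psi)); env.dwell(.3); st('hover')
    env.movel([x,y,.236],.08)
    r=env.movel([x,y,.2205],.02,stop_force=10); print('stopped',r); return st('in')
E
python3 - <<'E'
from ins import *
insert(.5402,-.1297,2.136)
E
```

```text
hover 12.29 [ 0.5403 -0.1291  0.262 ] yaw 2.137 F [ 0.5  0.1 -2. ] T [ 0.02 -0.02 -0.05] 0.0209
stopped False
in 13.69 [ 0.5403 -0.1298  0.2206] yaw 2.136 F [-1.1 -0.5 -2.6] T [ 0.01 -0.03  0.01] 0.0213
```

```bash
cat >> ins.py <<'E'
def turn(x,y,p0,p1,step,tmax=.6,z=.2205):
    T0=env.get_state()['torque'][2]; psi=p0
    while psi>p1+1e-6:
        psi=max(psi-step,p1); env.movel([x,y,z],.05,rot=down(psi)); s=st(f'{psi:.3f}')
        if abs(s['torque'][2]-T0)>tmax: print('stop torque'); break
    return psi
E
python3 - <<'E'
from ins import *
turn(.5402,-.1297,2.136,1.736,.2)
E
```

```text
1.936 14.04 [ 0.5403 -0.1298  0.2207] yaw 1.939 F [-1.  -0.7  0.3] T [-0.1   0.22  0.04] 0.021
1.736 14.39 [ 0.5404 -0.1298  0.2207] yaw 1.741 F [-0.   0.2  0.5] T [-0.18  0.16  0.05] 0.0211
```

```bash
python3 - <<'E'
from ins import *
p=turn(.5402,-.1297,1.736,1.4,.17)
turn(.5402,-.1297,p,1.08,.04,.7)
E
```

```text
1.566 14.71 [ 0.5405 -0.1297  0.2206] yaw 1.572 F [ 0.3  0.1 -0.1] T [-0.16 -0.04  0.07] 0.0214
1.400 15.03 [ 0.5406 -0.1297  0.2207] yaw 1.406 F [ 0.8 -0.5 -0.4] T [-0.14 -0.28  0.1 ] 0.0209
1.360 15.28 [ 0.5405 -0.1298  0.2207] yaw 1.363 F [ 2.4 -0.5  1.1] T [-0.16 -0.46  0.14] 0.0211
1.320 15.53 [ 0.5406 -0.1298  0.2207] yaw 1.322 F [ 1.4 -1.7  0.2] T [-0.24 -0.65  0.09] 0.0207
1.280 15.78 [ 0.5406 -0.1298  0.2207] yaw 1.282 F [ 2.6 -0.8  0.3] T [-0.25 -0.75  0.09] 0.0212
1.240 16.02 [ 0.5406 -0.1298  0.2207] yaw 1.242 F [ 3.7 -1.3  1.3] T [-0.29 -0.95  0.11] 0.0215
1.200 16.27 [ 0.5406 -0.1298  0.2207] yaw 1.202 F [ 4.2 -1.1  1.2] T [-0.39 -1.06  0.12] 0.0215
1.160 16.52 [ 0.5405 -0.1298  0.2207] yaw 1.162 F [ 5.  -0.6  0.7] T [-0.42 -1.29  0.11] 0.0212
1.120 16.77 [ 0.5405 -0.1298  0.2207] yaw 1.122 F [ 5.  -2.   1.4] T [-0.48 -1.39  0.31] 0.0212
1.080 17.02 [ 0.5406 -0.1298  0.2207] yaw 1.083 F [ 5.  -1.8  1.4] T [-0.49 -1.38  0.55] 0.0214
```

```bash
cat > chk.py <<'E'
from m4 import *
def check(n,x,y,f):
    p,d,C=snap('wrist',f); q=cv2.GaussianBlur(p,(3,3),0).astype(int); u,v=proj(C,np.array([x,y,.0896])); print(n,'px',u,v)
    pxm=C[0]['fx']/(C[1]@np.array([x,y,.0896])+C[2])[2]/1000
    for th in (50,60,70):
        s=blob((np.hypot(xx-u,yy-v)/pxm<12)&(q.max(2)<th),(u,v)); ss=ray(C,np.argwhere(s)[:,::-1],.0896)[:,:2]; W,V=np.linalg.eigh(np.cov(ss.T))
        print(n,round(np.arctan2(V[1,1],V[0,1])%np.pi,3),np.round(np.sqrt(12*W)*1000,1))
E
python3 - <<'E'
from ins import *; from chk import check
x,y=.5402,-.1297
env.movel([x,y,.2205],.05,rot=down(1.27)); st('relax')
env.movel([x,y,.262],.08); env.movel([x,y,.31],.2); st('up')
env.movel([.5106,-.2665,.31],.22,rot=down(2.262)); env.dwell(.3); st('b')
check('a',x,y,'ca.png')
E
```

```text
relax 17.37 [ 0.5399 -0.1295  0.2202] yaw 1.267 F [ 3.8 -0.5 -2.6] T [-0.25 -1.4   0.06] 0.0211
up 18.43 [ 0.5402 -0.1295  0.3099] yaw 1.27 F [ 0.  -0.  -2.7] T [0.06 0.08 0.02] 0.021
b 19.87 [ 0.5108 -0.266   0.3099] yaw 2.263 F [ 0.  -0.3 -2.9] T [-0.   -0.01  0.02] 0.0214
a px 429.2167748779651 109.27587703231146
a 1.321 [ 7.3 22. ]
a 1.329 [ 9.2 21.8]
a 1.325 [11.3 21.5]
```

```bash
python3 - <<'E'
from ins import *
x,y=.5106,-.2665
s=insert(x,y,2.235)
if abs(s['tcp_pos'][2]-.2205)<.002:
    p=turn(x,y,2.235,1.4,.21)
    turn(x,y,p,1.08,.04,.6)
E
```

```text
hover 20.58 [ 0.5111 -0.2668  0.2631] yaw 2.235 F [ 0.9 -0.6 -2.6] T [-0.    0.02  0.01] 0.0209
stopped False
in 21.98 [ 0.5106 -0.2666  0.2206] yaw 2.235 F [-0.1 -0.4 -1.7] T [-0.02  0.    0.01] 0.021
2.025 22.34 [ 0.5105 -0.2667  0.2207] yaw 2.028 F [-0.8 -0.5 -0.4] T [-0.14  0.38  0.06] 0.0212
1.815 22.7 [ 0.5107 -0.2666  0.2207] yaw 1.82 F [-1.  -1.3  0.3] T [-0.14  0.43  0.05] 0.021
1.605 23.06 [ 0.5108 -0.2666  0.2206] yaw 1.61 F [-0.7  0.4  1. ] T [-0.22  0.2   0.09] 0.0214
1.400 23.42 [ 0.5109 -0.2666  0.2206] yaw 1.406 F [ 0.3 -0.2  0.3] T [-0.24 -0.11  0.01] 0.0212
1.360 23.67 [ 0.5109 -0.2666  0.2207] yaw 1.363 F [ 1.3 -1.8  0.3] T [-0.3  -0.23  0.09] 0.0211
1.320 23.92 [ 0.5109 -0.2666  0.2207] yaw 1.322 F [ 0.8 -0.7  0.4] T [-0.34 -0.36  0.14] 0.0211
1.280 24.17 [ 0.5109 -0.2666  0.2206] yaw 1.282 F [ 1.9 -0.7  1.5] T [-0.38 -0.52  0.06] 0.0211
1.240 24.42 [ 0.5109 -0.2666  0.2207] yaw 1.242 F [ 2.4 -2.   0.7] T [-0.44 -0.65  0.1 ] 0.0212
1.200 24.67 [ 0.5109 -0.2666  0.2206] yaw 1.202 F [ 1.9 -1.5 -0.1] T [-0.45 -0.89  0.11] 0.0209
1.160 24.92 [ 0.5109 -0.2666  0.2207] yaw 1.162 F [ 3.3 -1.7  0.4] T [-0.54 -0.99  0.12] 0.0211
1.120 25.17 [ 0.5109 -0.2666  0.2207] yaw 1.122 F [ 4.7 -1.8  1.3] T [-0.62 -1.03  0.32] 0.021
1.080 25.42 [ 0.5109 -0.2666  0.2207] yaw 1.082 F [ 3.6 -2.1  1.6] T [-0.67 -1.19  0.56] 0.021
```

```bash
python3 - <<'E'
from ins import *; from chk import check
x,y=.5106,-.2665
env.movel([x,y,.2205],.05,rot=down(1.27))
env.movel([x,y,.262],.08)
env.movel([.6054,-.1857,.33],.2,rot=down(np.pi)); env.dwell(.3); st('look')
check('a',.5402,-.1297,'c1.png'); check('b',x,y,'c2.png')
im=cv2.imread('pics/c2.png'); z=cv2.resize(im[40:200,180:440],(780,480),interpolation=cv2.INTER_CUBIC); cv2.imwrite('pics/c2z.png',z)
E
```

```text
look 28.75 [ 0.6053 -0.1858  0.3299] yaw 3.141 F [ 1.  -0.1 -2.3] T [0.01 0.06 0.01] 0.0209
a px 369.5520754075567 129.83693609567734
a 1.36 [ 5.7 24.1]
a 1.361 [ 6.6 23.6]
a 1.359 [ 7.2 23.7]
b px 240.15861920890276 100.4577625507974
b 1.357 [ 5.7 22.7]
b 1.347 [ 6.5 22.6]
b 1.365 [ 7.3 23.2]
```

View pics/c2z.png

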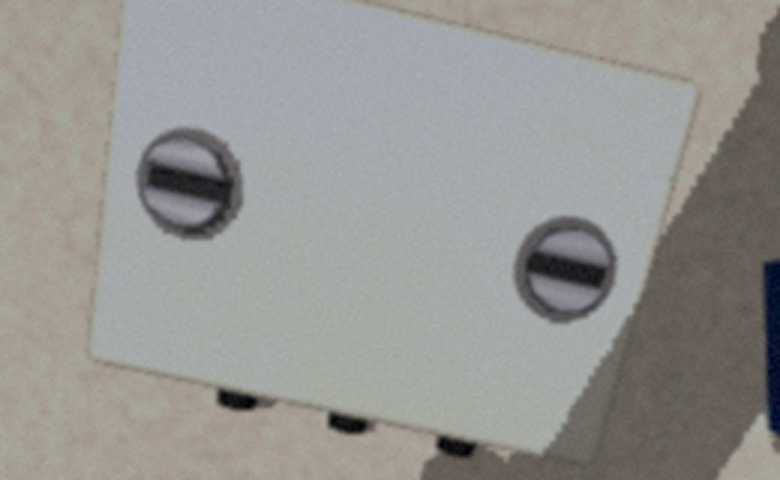

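Both slots, at (188,183) and (566,269) in the crop, lie in one line along the long side. They measure 1.36 and 1.357 rad against 1.357 for home. Now I'll return the key.

```bash
python3 - <<'E'
from ins import *
x,y=.5046,.1588; ps=np.pi+.012
env.movel([x,y,.26],.2,rot=down(ps)); env.dwell(.3); st('over')
env.movel([x,y,.158],.1); print(env.movel([x,y,.1445],.02,stop_force=6)); st('down')
env.grip(.06); env.dwell(.3); st('open')
env.movel([x,y,.26],.12)
env.reach([x+.075,y,.33],down(np.pi)); env.dwell(.4); st('up')
p,d,C=snap('wrist','fk.png'); q,_,_=snap('scene','fs.png')
cv2.imwrite('pics/fin.png',np.vstack([p[:220],q[60:360]]))
from meas import *
m=blob(p.max(2)<40,(319,121)); print('handle',rect(ray(C,contour(m),.117)))
E
```

```text
over 31.12 [0.5047 0.1585 0.2601] yaw 3.153 F [-0.5 -0.8 -3.3] T [ 0.02 -0.01  0.04] 0.021
True
down 32.87 [0.5045 0.1588 0.1463] yaw 3.154 F [-0.6  0.3  5.5] T [0.   0.08 0.06] 0.0209
open 33.62 [0.5037 0.1586 0.1457] yaw 3.154 F [-0.5  0.   0. ] T [-0.02 -0.01 -0.03] 0.0598
up 35.62 [0.5791 0.1589 0.3296] yaw 3.142 F [ 0.1 -0.4 -0.6] T [-0.03  0.02 -0.04] 0.0598
handle (array([0.50391904, 0.15999792]), [20.5, 27.8], np.float64(0.000640145253571589))
```

View pics/fin.png

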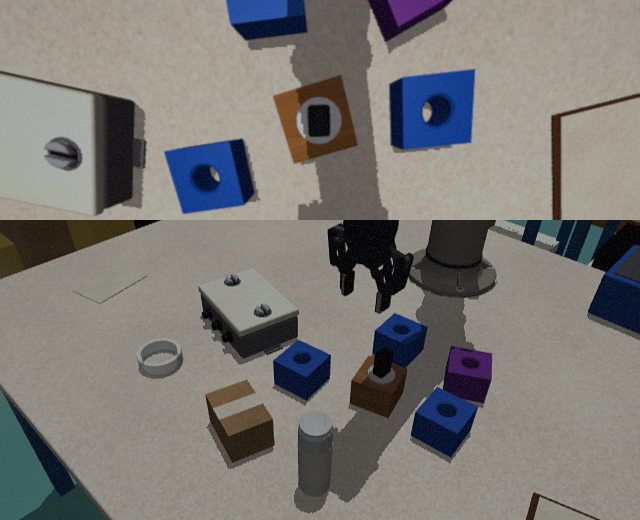

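The key stands upright in the stand at (319,121), with its collar flat on the block. The carton, tape roll and can are where they started, and the gripper is clear of everything.

```bash
python3 -c "
from h import *
job.job_done()"
```

```text
the job is handed in; nothing more can be done
```

The job is done and handed in at about 36 s of the 67 s allowed. I took the key from its wooden stand, turned head a and then head b clockwise to their stops, and stood the key back in the stand.

- **Screws home:** On both screws the turning torque rose clearly at the end, from about 0.1 to 0.55 N m. From overhead the slots then measured about 1.36 rad (a) and 1.35–1.365 rad (b), against 1.357 rad for the box's long side.
- **One reading that disagreed:** An earlier oblique look at head a gave 1.325 rad. The overhead view afterwards did not bear this out, so I put it down to the viewing angle.
- **Stop felt late:** The stop came about 0.08 rad later than my estimate from the slot play. I think this was slight give of the key in the grip.
- **Key and bystanders:** The last pictures show the key upright with its collar flat on the block, within about 1.5 mm of where it stood at the start. By eye, the carton, tape roll and can had not moved, and the gripper was clear of everything.
- **Forces:** The forces I read on the tool stayed under 10 N.
- **Pictures:** I viewed 11, one over the budget of 10.

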